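# Lay the bench block into the corner of the bench hook

## Task

The steel bench block stands on edge on the rubber-faced bench hook. Without picking it up, push it over with the fingers so that it lies flat on the rubber, then slide it until it lies flush in the corner between the far fence and the left fence. Leave every other thing on the desk where it stands.

Things in the scene. Friction and masses are not known exactly. Their poses are not given: they have to be found in the camera images.
- block_center (a point): Centre of the loose bright steel bench block, 63 x 63 x 20 mm, 0.5 to 0.8 kg. Its z is normal to the large faces. At the start it stands on one 20 mm wide edge, 63 mm tall, z level and pointing roughly at the robot, away from the far fence. A level push of 1 to 4 N near its top, on the near face toward the far fence, topples it; sliding it flat takes 3 to 11 N.
- bench_block: The same block; origin at the centre of the large face that looks toward the far fence at the start (the centre of the block is 10 mm along its z), x and y along the 63 mm sides.
- bench_hook: Bench hook fixed to the desk, plywood, 170 mm (its x, away from the robot) by 150 mm (its y, leftward), turned up to 0.3 rad. Origin: centre of the underside. Black rubber face 12 mm above the desk, from x = -0.083 to 0.071 and y = -0.073 to 0.061; there the inner faces of the dark wooden far (+x) and left (+y) fences stand, 14 mm thick, 14 mm above the rubber.
- hook_corner (a point): Inner corner of the bench hook, where the inner faces of the two fences meet the rubber (12 mm above the desk); axes as the bench hook's. The block lying home in the corner has its centre 31.5 mm from it along -x, 31.5 mm along -y and 10 mm up.
- flux: Loose brown dropper bottle, 33 mm wide, 102 mm tall, upright; origin at the centre of its underside. To be left alone.
- spool: Loose white spool, 60 mm wide, 32 mm high; origin at the centre of its underside. To be left alone.
- peg: Loose wooden ring peg, 24 mm wide, 56 mm tall, upright; origin at the centre of its underside. To be left alone.
- tin: Loose brass-coloured round tin, 60 mm wide, 27 mm high; origin at the centre of its underside. To be left alone.
- pliers: Loose flat-nose pliers with black handles lying on the desk, 49 x 149 x 12 mm; origin under the middle. To be left alone.
- setter: Loose black setting block with a blue pad, 42 x 75 x 30 mm; origin at the centre of its underside. To be left alone.

How it is judged:
By the outcome, as a careful person would: the job done as asked, in the order asked, and still so for the second after the job is handed in, with the robot touching nothing.
It also fails if it takes over 61 s, if anything falls off the work surface, if the arm or the gripper's body presses on something with over 40 N, if the wrist force passes 120 N, or if a joint passes its speed limit or range.

## Robot

A 7-joint arm with a two-finger parallel gripper is mounted at the origin on a cart in front of the work surface, level with it; the furniture and walls round the work are solid. World frame = base frame: x ahead of the robot, y to its left, z up, the work surface at z = 0. Lengths are in m, angles in rad, forces in N, time in s.
With the tool pointing down it reaches from about 0.4 to 0.85 m from the base axis. Payload 10.4 kg.
Tool frame: the origin (TCP) lies on the centre line of the jaws, within the pads' length; the fingertips stand 14 mm ahead of it and the grasp point (between the pads) lies 5 mm behind it (tip_reach is the z of the fingertips in the tool frame, in m); z points along the fingers, x is the direction in which the jaws open and shut, and the axes are right-handed (so a half turn about z gives the same grasp; the last joint's range is limited). The gripper opens to 87 mm and grips with 3 to 60 N. Pads are 19 mm wide; open, the fingers measure 117 mm over their backs; the gripper's body (75 mm by 190 mm) begins 51 mm behind the grasp point.
Start: joints at [1.1, 0.332, -0.065, 1.46, 0.022, 1.35, -0.088], TCP at [0.271, -0.563, 0.237] pointing down, gripper open.
Joint ranges: [-2.6, 2.6], [-0.5, 2.12], [-1.47, 1.34], [0.16, 2.42], [-1.27, 4.41], [0.06, 2.06], [-2.6, 2.6]. Speed limits (rad/s): [2.22, 2.22, 2.79, 2.79, 3.14, 3.14, 3.14].

## Interface

Orientations are given as a unit quaternion [x, y, z, w].
In Python, from bench import * gives the robot as it stands.
- The arm moves only by the tool carry_out, never from a script. Its argument "rows" is a list of rows, each a list of 5 numbers: the closure, from -1 (fully open) to 1 (shut), so that 0 is half open, then the shift along the tool's x, y, z in units of 30 mm (1.0 is 30 mm), then the turn about the tool's z in units of 5 degrees (1.0 is 5 degrees). In form: [[jaw, x, y, z, turn], ...]. A call has 1 to 20 rows; each row shifts and turns the pose as measured when the row begins, along the tool's axes as they then stand; what a row does not reach is not made up. A row lasts 1/12 s, in which the tool goes at most 41.7 mm and 7.16 degrees, less where a joint would pass 70% of its speed; a pose out of reach is approached as far as the arm can. A call is refused whole if a number of a shift passes 1 or a number of a turn 1, either way. A call with a gripper value outside its range is refused whole. The fingers move at their own pace and stop on an object; "force" is the grip in N (left out, the last holds). Time passes only in rows, so rows that do not move let the fingers close. It gives the time, the measured TCP pose, the force and the opening at its end, in the units of the state.
- read_state(): the state, without advancing time (a new reading comes with each control period).
- camera(name): name is "scene" or "top" or "wrist"; returns the picture (400x640x3 uint8, blue, green, red); there is no depth.
- camera_info(name): a dict with "fx", "fy", "cx", "cy" (pixels), "extrinsics" (4x4, takes a point from camera to world coordinates); the wrist camera has in their place "tool_from_camera" (4x4, takes a point from camera to tool coordinates, whose origin is the TCP and whose axes are the tool frame's). Camera axes: x right, y down, z forward; pixel columns grow to the right and rows downward; lengths in m; the calibration is good to about 2 mm. A picture is of the moment at which its call begins: read the wrist's pose just before it. camera_info takes no time and is no camera call.
- close_job(): hands the job in, once; it reports no verdict.
Trained networks look in the newest picture that a camera, given by its name, has taken for a name from the list of things; names that differ only in an ending like _2 or _b are one class to them, and where a whole thing is asked for, a point or a joint stands for the part that bears it (a point fixed in the world has none). Each returns a list of dicts, best first, with "conf" (0 to 1); they miss things now and then, are a little off and sometimes report something else, mostly with a low value. They report only what shows in the picture. A call takes as long as a camera call.
- recognise(query, camera): "box" ([centre column, centre row, width, height] in pixels, round what is visible of it).
- silhouettes(query, camera): "mask" (400x640 bool, what is visible of it) and "box" ([centre column, centre row, width, height] in pixels, round what is visible of it).
- pinpoint(query, camera): "xy" ([column, row] in pixels: a listed point, or the origin of a listed thing).
The state is a dict: "time": time; "joint_positions": joint angles; "joint_vel": joint speeds; "joint_torque": joint torques, N m; "ee_pos": TCP position; "eef_rot": TCP orientation; "ft_force": force on the tool from outside, world axes, zero at the start; "torque": the same for the moment, N m; "width": finger opening in m.
Only numpy, scipy, OpenCV 4.12 (cv2) and the standard library are available. Lean on these libraries where they do the work, as an engineer would, in place of code of your own. Each camera call takes 0.05 s, during which the arm holds its last target. There are 200 camera calls.

## Working session

There is one attempt and no reset: what is moved stays moved. The work goes in short steps, Python scripts to look and compute and a tool call to move; the robot and the scene stay as the last step left them, time stands still between calls to the robot, and variables do not carry over. Pictures are saved under pics/ and viewed, about 8 in all and at most 12, crops included, and the job is handed in when it is done.

Besides the shell and the picture viewer there is one more tool, called after ">>>" in YAML: its name, and indented under it one key for each argument. carry_out: Moves the arm, as the interface text tells. Its arguments: {"type":"object","properties":{"rows":{"type":"array","items":{"type":"array","items":{"type":"number"}}},"force":{"type":"number"}},"required":["rows"]}

```bash
mkdir -p pics; ls
cat > h.py <<'E'
from bench import *
import numpy as np, cv2
from scipy.spatial.transform import Rotation as R
def cam(name):
    i=camera_info(name)
    if name=="wrist":
        s=read_state();T=np.eye(4);T[:3,:3]=R.from_quat(s["eef_rot"]).as_matrix();T[:3,3]=s["ee_pos"]
        return i,T@np.array(i["tool_from_camera"])
    return i,np.array(i["extrinsics"])
def toplane(i,E,uv,z):
    d=E[:3,:3]@np.array([(uv[0]-i["cx"])/i["fx"],(uv[1]-i["cy"])/i["fy"],1]);return E[:3,3]+d*(z-E[2,3])/d[2]
def proj(i,E,p):
    q=np.linalg.inv(E)@np.append(p,1);return np.array([i["fx"]*q[0]/q[2]+i["cx"],i["fy"]*q[1]/q[2]+i["cy"]])
E
python3 - <<'E'
from h import *
s=read_state();print(s["time"],s["ee_pos"],s["eef_rot"])
for c in("scene","top"):
    i,E=cam(c);im=camera(c);cv2.imwrite(f"pics/{c}0.png",im)
    print(c,E[:3,3].round(3))
    for q,z in(("block_center",.0435),("hook_corner",.012),("bench_hook",0),("bench_block",.0435),("flux",0),("spool",0),("peg",0),("tin",0),("pliers",0),("setter",0)):
        for d in pinpoint(q,c)[:2]: print(q,np.round(d["xy"]),round(d["conf"],2),toplane(i,E,d["xy"],z).round(3))
E
```

```text
pics
0.0 [ 0.270428   -0.56304527  0.23574011] [ 8.46457742e-01 -5.32455413e-01 -6.38172544e-04 -3.43450302e-04]
scene [0.164 0.513 0.596]
block_center [378. 171.] 0.94 [ 0.54  -0.152  0.043]
hook_corner [310. 184.] 0.62 [ 0.657 -0.04   0.012]
hook_corner [353. 183.] 0.39 [ 0.579 -0.108  0.012]
bench_hook [355. 188.] 0.73 [ 0.574 -0.109  0.   ]
bench_block [380. 175.] 0.76 [ 0.528 -0.142  0.043]
flux [316. 240.] 0.76 [0.534 0.085 0.   ]
spool [279. 214.] 0.65 [0.65  0.077 0.   ]
peg [346. 266.] 0.69 [0.444 0.101 0.   ]
tin [310. 152.] 0.52 [ 0.761 -0.159  0.   ]
pliers [381. 170.] 0.39 [ 0.565 -0.21   0.   ]
setter [277. 166.] 0.4 [ 0.783 -0.052  0.   ]
top [0.507 0.01  1.138]
hook_corner [350. 166.] 0.81 [ 0.653 -0.045  0.012]
bench_hook [382. 196.] 0.59 [ 0.588 -0.117  0.   ]
flux [290. 217.] 0.51 [0.543 0.086 0.   ]
spool [296. 160.] 0.64 [0.67  0.075 0.   ]
peg [283. 262.] 0.5 [0.444 0.102 0.   ]
tin [294. 161.] 0.45 [0.666 0.079 0.   ]
pliers [238. 256.] 0.87 [0.457 0.2   0.   ]
setter [349. 112.] 0.76 [ 0.777 -0.045  0.   ]
```

Run:
```python
import cv2,numpy as np
a=cv2.imread("pics/top0.png")[60:300,200:500];b=cv2.imread("pics/scene0.png")[100:300,220:470]
cv2.imwrite("pics/c0.png",np.hstack([cv2.resize(a,(400,320),interpolation=2),cv2.resize(b,(400,320),interpolation=2)]))
cv2.imwrite("pics/t0.png",cv2.resize(a[60:180,100:240],None,fx=5,fy=4.999,interpolation=2))
```

```text
(no output)
```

View pics/c0.png

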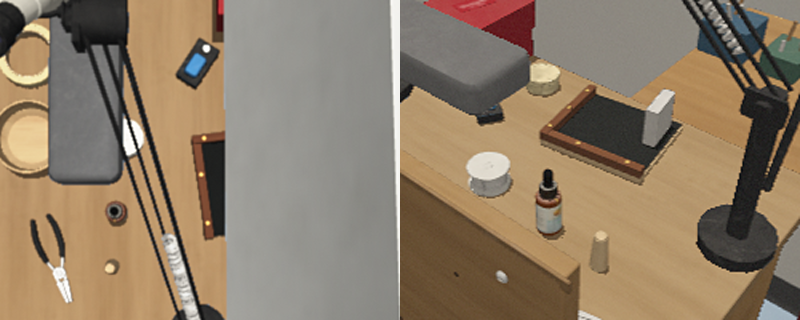

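View pics/t0.png

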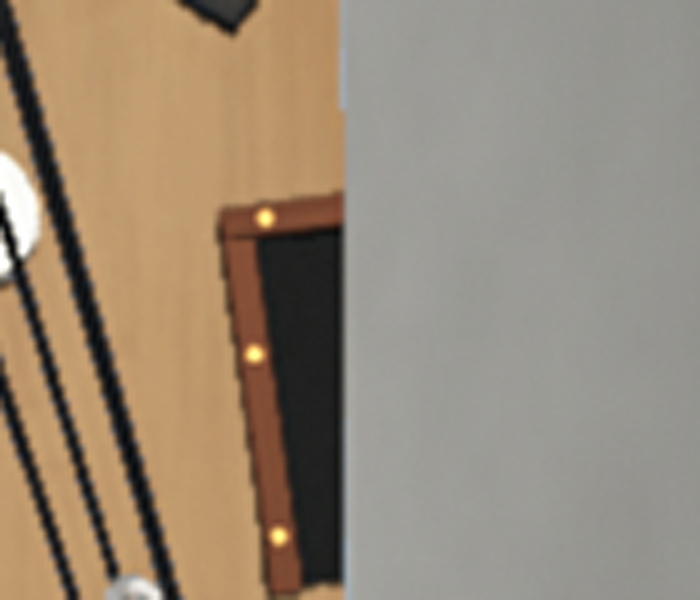

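The top view shows the left fence (dark wood) and far fence of the hook, with a large grey thing hiding the right part. The scene view shows the block standing on the hook's near-right part, and a lamp arm nearby. I need the full pictures to understand the grey obstacle.

Run:
```python
from h import *
a=cv2.imread("pics/scene0.png");b=cv2.imread("pics/top0.png")
cv2.imwrite("pics/f0.png",np.vstack([cv2.resize(a,(480,300)),cv2.resize(b,(480,300))]))
i,E=cam("scene");print(E[:3,2]);print("lamp base scene",toplane(i,E,(432,250),0))
i,E=cam("top");print(E[:3,2]);print("lamp base top",toplane(i,E,(346,300),0))
print("grey edge z0,.3,.5",[toplane(i,E,(369,150),z).round(3) for z in(0,.3,.5)])
```

```text
[ 0.496887   -0.57769751 -0.64758698]
lamp base scene [ 0.33511349 -0.04570198  0.        ]
[ 0.07847602  0.00811122 -0.996883  ]
lamp base top [ 0.36144527 -0.03569226  0.        ]
grey edge z0,.3,.5 [array([ 0.691, -0.089,  0.   ]), array([ 0.643, -0.063,  0.3  ]), array([ 0.61 , -0.046,  0.5  ])]
```

View pics/f0.png

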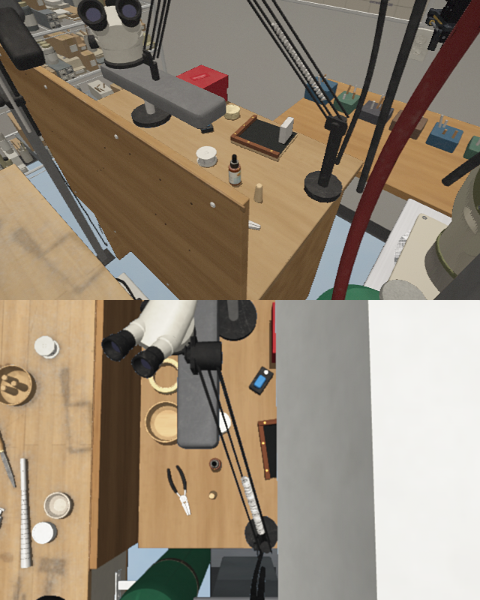

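The scene view shows a microscope boom standing on a base near (0.35,-0.04) between robot and hook, with the boom rising forward-left; the grey in the top view is an overhead panel. I'll find where the boom is in height, and look with the wrist camera after the first approach.

Run:
```python
from h import *
i,E=cam("top");j,F=cam("scene")
def ray(i,E,u): return E[:3,:3]@np.array([(u[0]-i["cx"])/i["fx"],(u[1]-i["cy"])/i["fy"],1])
n=np.cross(ray(i,E,(354,296)),ray(i,E,(294,105)))
for u in((444,160),(423,120),(403,80),(383,40),(365,5)):
    d=ray(j,F,u);t=n@(E[:3,3]-F[:3,3])/(n@d);print("boom",u,(F[:3,3]+t*d).round(3))
for z in(.1,.2,.3): print(z,proj(j,F,[.35,-.04,z]))
x=np.array([.09,.085])
s=read_state();Rm=R.from_quat(s["eef_rot"]).as_matrix();print("tool axes\n",Rm.round(3))
E1,E2=cam("wrist");print("wrist cam in tool",np.array(E1["tool_from_camera"]).round(3))
```

```text
boom (444, 160) [ 0.358 -0.053  0.208]
boom (423, 120) [ 0.403 -0.038  0.276]
boom (403, 80) [ 0.443 -0.024  0.338]
boom (383, 40) [ 0.479 -0.012  0.396]
boom (365, 5) [ 0.509 -0.002  0.442]
0.1 [433.17485432 211.95300145]
0.2 [444.06330505 168.79767774]
0.3 [457.28763992 116.38430268]
tool axes
 [[ 0.433 -0.901  0.   ]
 [-0.901 -0.433 -0.   ]
 [ 0.    -0.    -1.   ]]
wrist cam in tool [[ 1.    -0.001 -0.     0.001]
 [ 0.001  0.968  0.25  -0.069]
 [ 0.    -0.25   0.968 -0.148]
 [ 0.     0.     0.     1.   ]]
```

>>> carry_out:
  rows:
    - [0, -0.58, -0.93, 0.04, 0]
    - [0, -0.58, -0.93, 0.04, 0]
    - [0, -0.58, -0.93, 0.04, 0]
    - [0, -0.58, -0.93, 0.04, 0]
    - [0, -0.58, -0.93, 0.04, 0]
    - [0, -0.58, -0.93, 0.04, 0]
    - [0, -0.58, -0.93, 0.04, 0]
    - [0, -0.58, -0.93, 0.04, 0]
    - [0, -0.58, -0.93, 0.04, 0]
    - [0, -0.58, -0.93, 0.04, 0]
    - [0, -0.58, -0.93, 0.04, 0]
    - [0, -0.58, -0.93, 0.04, 0]
    - [0, 0, 0, 0, 0.92]
    - [0, 0, 0, 0, 0.92]
    - [0, 0, 0, 0, 0.92]
    - [0, 0, 0, 0, 0.92]
    - [0, 0, 0, 0, 0]

```text
time: 2.52
ee_pos: [0.4912, -0.2133, 0.2213]
eef_rot: [0.746, -0.666, 0.002, 0.001]
ft_force: [-0.3, -1.0, -0.1]
width: 0.0432
```

Run:
```python
from h import *
s=read_state();print(s["time"],s["ee_pos"],s["ft_force"],s["width"],s["joint_positions"]);print(R.from_quat(s["eef_rot"]).as_matrix().round(3))
c="wrist";i,E=cam(c);im=camera(c);cv2.imwrite("pics/w1.png",im)
for q,z in(("block_center",.0435),("hook_corner",.012),("bench_hook",0),("bench_block",.0435)):
    for d in pinpoint(q,c)[:2]: print(q,np.round(d["xy"]),round(d["conf"],2),toplane(i,E,d["xy"],z).round(3))
```

```text
2.5167 [ 0.49117107 -0.21331136  0.22128487] [-0.28177587 -0.99687427 -0.10840607] 0.04315194243982572 [ 0.61931672  0.16202024 -0.32793688  1.70857081  0.0570524   1.27711183
 -1.17950678]
[[ 0.112 -0.994  0.002]
 [-0.994 -0.112 -0.003]
 [ 0.004 -0.002 -1.   ]]
block_center [269. 139.] 0.94 [ 0.534 -0.152  0.043]
hook_corner [180.  12.] 0.8 [ 0.651 -0.047  0.012]
bench_hook [245.  85.] 0.72 [ 0.588 -0.114  0.   ]
bench_block [268. 131.] 0.73 [ 0.543 -0.151  0.043]
```

View pics/w1.png

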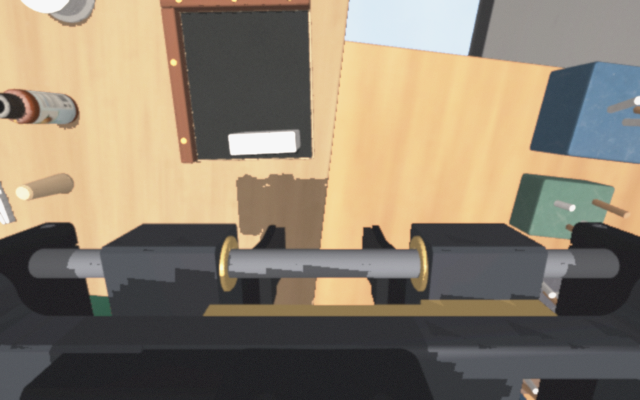

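The wrist picture shows the hook whole: inner corner at (180,12), left fence down to (192,158), block from (229,135) to (299,150), nearly aligned with the hook.

```bash
python3 - <<'E'
from h import *
i,E=cam("wrist");im=cv2.imread("pics/w1.png")
print("cam",E[:3,3].round(3))
for n,u,z in(("corner",(180,12),.012),("leftnear",(192,158),.012),("farright",(309,11),.012),("rubber nr",(312,156),.012)): print(n,toplane(i,E,u,z).round(4))
m=(im[100:170,210:320].min(2)>150).astype(np.uint8)
k,l,st,_=cv2.connectedComponentsWithStats(m);b=1+st[1:,4].argmax()
pts=np.argwhere(l==b)[:,::-1]+[210,100]
r=cv2.minAreaRect(pts.astype(np.float32));print(r)
for p in cv2.boxPoints(r): print(p.round(1),toplane(i,E,p,.075).round(4),toplane(i,E,p,.012).round(4))
E
python3 -c "
import cv2;cv2.imwrite('pics/w1c.png',cv2.resize(cv2.imread('pics/w1.png')[0:170,160:330],None,fx=3.5,fy=3.5,interpolation=2))"
```

```text
cam [ 0.559 -0.206  0.369]
corner [ 0.6504 -0.0461  0.012 ]
leftnear [ 0.4993 -0.0601  0.012 ]
farright [ 0.6671 -0.1794  0.012 ]
rubber nr [ 0.5177 -0.1986  0.012 ]
((264.5, 134.5), (108.99998474121094, 68.99998474121094), -0.0)
[210. 169.] [ 0.5012 -0.1032  0.075 ] [ 0.4887 -0.0812  0.012 ]
[210. 100.] [ 0.5651 -0.1016  0.075 ] [ 0.5663 -0.0793  0.012 ]
[319. 100.] [ 0.5768 -0.2007  0.075 ] [ 0.5805 -0.1997  0.012 ]
[319. 169.] [ 0.5134 -0.2079  0.075 ] [ 0.5035 -0.2084  0.012 ]
```

View pics/w1c.png

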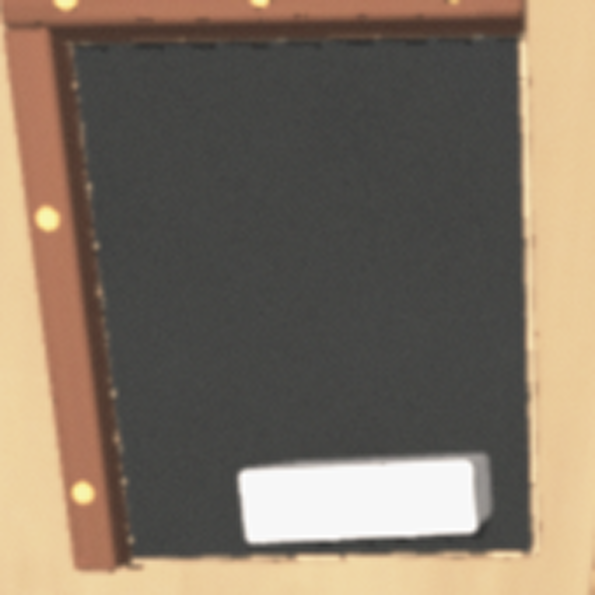

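The crop shows the block's top face corners at about (229,133), (295,131), (297,152), (230,155) in the full picture, and the rubber's corner at (182,12).

```bash
cat > m.py <<'E'
from h import *
i,E=cam("wrist")
P=lambda u,z:toplane(i,E,u,z)[:2]
c,l,f=P((182.3,12),.012),P((197.7,158.9),.012),P((308.6,10.9),.012)
print(c,l,f,"yaw",np.arctan2(*(c-l)[::-1]),np.arctan2(*(c-f)[::-1])-np.pi/2,"len",np.linalg.norm(c-l),np.linalg.norm(c-f))
B=[P(u,.075) for u in((228.6,133.4),(294.9,131.4),(296.6,152.3),(230.3,155.1))]
print(np.round(B,4));print("centre",np.mean(B,0),"len",np.linalg.norm(B[0]-B[1]),np.linalg.norm(B[0]-B[3]))
d=B[0]-B[1]+B[3]-B[2];print("block yaw",np.arctan2(d[1],d[0])-np.pi/2)
E
python3 m.py
```

```text
[ 0.65068358 -0.04850386] [ 0.49897045 -0.06670335] [ 0.66713499 -0.17894135] yaw 0.11938937658280416 0.12546243599963036 len 0.15280083777604073 0.13147086125948573
[[ 0.5371 -0.1197]
 [ 0.5462 -0.1814]
 [ 0.5269 -0.1849]
 [ 0.5169 -0.1221]]
centre [ 0.53175946 -0.15202316] len 0.06240227520216492 0.02033007628374532
block yaw 0.152053452503919
```

>>> carry_out:
  rows:
    - [0.5, -0.3, -0.03, 0.8, -0.07]
    - [0.5, -0.3, -0.03, 0.8, -0.07]
    - [0.5, -0.3, -0.03, 0.8, -0.07]
    - [0.5, -0.3, -0.03, 0.8, -0.07]
    - [0.5, -0.3, -0.03, 0.8, -0.07]
    - [0.5, -0.3, -0.03, 0.7, -0.07]
    - [0.5, 0, 0, 0, 0]
    - [0.5, 0, 0, 0, 0]

```text
time: 3.43
ee_pos: [0.4902, -0.1613, 0.0768]
eef_rot: [0.762, -0.647, 0.005, 0.0]
ft_force: [0.9, -0.1, 0.8]
width: 0.0215
```

>>> carry_out:
  rows:
    - [0.5, -0.08, -0.3, 0.2, 0]
    - [0.5, 0, -0.25, 0, 0]
    - [0.5, 0, -0.15, 0, 0]
    - [0.5, 0, -0.12, 0, 0]
    - [0.5, 0, -0.12, 0, 0]
    - [0.5, 0, -0.12, 0, 0]

```text
time: 3.93
ee_pos: [0.5271, -0.1568, 0.0759]
eef_rot: [0.761, -0.648, 0.008, -0.001]
ft_force: [0.0, -1.0, -0.7]
width: 0.022
```

>>> carry_out:
  rows:
    - [0.5, 0, -0.12, 0, 0]
    - [0.5, 0, -0.12, 0, 0]
    - [0.5, 0, -0.12, 0, 0]

```text
time: 4.18
ee_pos: [0.5396, -0.1553, 0.0768]
eef_rot: [0.761, -0.648, 0.009, -0.001]
ft_force: [-0.4, -0.5, -0.8]
width: 0.0216
```

Run:
```python
from h import *
s=read_state();print(s["time"],s["ee_pos"],s["ft_force"])
a=camera("scene")[120:220,300:430];b=camera("wrist")
cv2.imwrite("pics/p2.png",np.hstack([cv2.resize(a,(390,300),interpolation=2),cv2.resize(b,(400,300))]))
```

```text
4.1833 [ 0.53961279 -0.15528515  0.07683757] [-0.39980795 -0.52494883 -0.77019246]
```

View pics/p2.png

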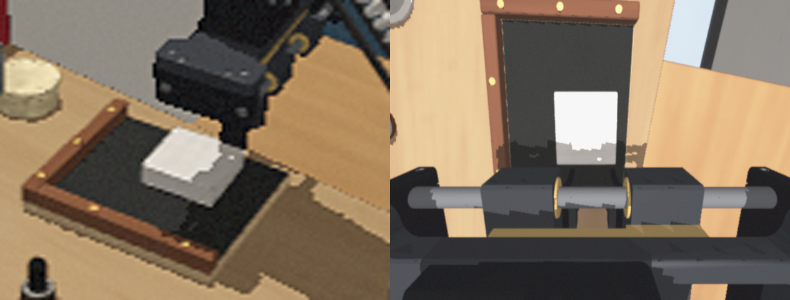

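The block has toppled and lies flat on the rubber; in the wrist picture its corners are at about (264,123), (363,123), (360,219), (264,219).

```bash
cat > m2.py <<'E'
from h import *
import sys
c=np.array([.6507,-.0485]);y=.122;H=np.array([[np.cos(y),np.sin(y)],[-np.sin(y),np.cos(y)]])
i,E=cam("wrist");im=camera("wrist");cv2.imwrite(sys.argv[1],im)
for d in silhouettes("bench_block","wrist")[:1]:
    m=d["mask"];r=cv2.minAreaRect(np.argwhere(m)[:,::-1].astype(np.float32))
    B=np.array([toplane(i,E,p,.032)[:2] for p in cv2.boxPoints(r)])
    print(d["conf"],"corners px",cv2.boxPoints(r).round().tolist());print("hook frame rel corner mm",((B-c)@H.T*1e3).round(1).tolist(),"centre",B.mean(0).round(4),((B.mean(0)-c)@H.T*1e3).round(1))
s=read_state();p=np.array(s["ee_pos"]);x=R.from_quat(s["eef_rot"]).as_matrix()[:,0]
print("t",s["time"],"TCP hook mm",(H@(p[:2]-c)*1e3).round(1),"z",p[2],"tool yaw rel hook",np.degrees(np.arctan2(x[0],-x[1])-y))
E
python3 m2.py pics/w2.png
```

```text
0.8 corners px [[263.0, 122.0], [363.0, 122.0], [363.0, 218.0], [263.0, 218.0]]
hook frame rel corner mm [[-56.1, -53.7], [-53.8, -115.0], [-115.4, -119.2], [-117.6, -53.1]] centre [ 0.576  -0.1436] [-85.7 -85.3]
t 4.3833 TCP hook mm [-123.8  -92.3] z 0.07654709194571635 tool yaw rel hook 2.1661517051397152
```

>>> carry_out:
  rows:
    - [0.5, -0.1, 0.5, 0, 0.2]
    - [0.5, -0.1, 0.55, 0, 0.2]
    - [0.5, 0, 0, 0.5, 0]
    - [0.5, 0, 0, 0.5, 0]
    - [0.5, 0, 0, 0.4, 0]
    - [0.5, 0, 0, 0, 0]

```text
time: 4.88
ee_pos: [0.5056, -0.1551, 0.0332]
eef_rot: [0.749, -0.663, 0.009, -0.001]
ft_force: [-0.7, -0.3, 0.5]
width: 0.0216
```

```bash
python3 m2.py pics/w3.png
```

```text
0.83 corners px [[245.0, 46.0], [382.0, 40.0], [387.0, 177.0], [251.0, 183.0]]
hook frame rel corner mm [[-55.6, -53.7], [-53.4, -115.0], [-115.7, -120.4], [-118.1, -52.5]] centre [ 0.576  -0.1437] [-85.7 -85.4]
t 4.9833 TCP hook mm [-155.8  -88.4] z 0.035098531978152624 tool yaw rel hook 0.025766494498129917
```

>>> carry_out:
  rows:
    - [0.5, -0.1, -0.4, 0.06, 0]
    - [0.5, 0, -0.4, 0.03, 0]
    - [0.5, 0, -0.25, 0.02, 0]
    - [0.5, 0, -0.25, 0.02, 0]
    - [0.5, 0, -0.25, 0.02, 0]
    - [0.5, 0, -0.25, 0.02, 0]

```text
time: 5.48
ee_pos: [0.5634, -0.1459, 0.0333]
eef_rot: [0.748, -0.663, 0.01, -0.0]
ft_force: [-5.1, -1.3, 3.2]
width: 0.0213
```

```bash
python3 m2.py pics/w4.png
```

```text
0.64 corners px [[257.0, 232.0], [257.0, 107.0], [389.0, 107.0], [389.0, 232.0]]
hook frame rel corner mm [[-85.5, -52.2], [-23.5, -55.5], [-23.6, -117.6], [-86.0, -120.7]] centre [ 0.607 -0.141] [-54.7 -86.5]
t 5.5833 TCP hook mm [-97.2 -85.6] z 0.0333969390096684 tool yaw rel hook -0.021384094462436415
```

>>> carry_out:
  rows:
    - [0.5, 0, -0.2, 0.02, 0]
    - [0.5, 0, -0.2, 0.02, 0]
    - [0.5, 0, -0.15, 0.02, 0]
    - [0.5, 0, -0.15, 0.02, 0]
    - [0.5, 0, -0.1, 0.02, 0]

```text
time: 6.0
ee_pos: [0.5876, -0.1432, 0.0308]
eef_rot: [0.748, -0.663, 0.009, 0.001]
ft_force: [-4.4, -0.6, 2.9]
width: 0.0221
```

```bash
python3 m2.py pics/w5.png; python3 -c "
from h import *;print(read_state()['ft_force'],read_state()['joint_positions'])"
```

```text
0.9 corners px [[257.0, 234.0], [257.0, 106.0], [391.0, 106.0], [391.0, 234.0]]
hook frame rel corner mm [[-61.3, -53.0], [1.1, -56.4], [1.0, -118.3], [-61.9, -121.5]] centre [ 0.6313 -0.1388] [-30.3 -87.3]
t 6.1 TCP hook mm [-73.7 -86.3] z 0.03071451098589682 tool yaw rel hook -0.07843612573688047
[-0.99492417 -0.74080896 -0.05855572] [ 0.42668561  0.49481604 -0.33556093  1.71850844  0.20810454  0.94675888
 -1.4414388 ]
```

>>> carry_out:
  rows:
    - [0.5, 0, -0.1, 0.0, 0]
    - [0.5, 0, -0.12, 0.0, 0]
    - [0.5, 0, -0.15, 0.0, 0]

```text
time: 6.35
ee_pos: [0.589, -0.1435, 0.0292]
eef_rot: [0.748, -0.664, 0.002, 0.008]
ft_force: [-26.4, -0.4, 18.4]
width: 0.0218
```

>>> carry_out:
  rows:
    - [0.5, 0, 0.4, 0, 0]
    - [1, 0, 0, -0.7, 0]
    - [1, 0, 0, -0.7, 0]
    - [1, 0.7, 0, 0, 0]
    - [1, 0.7, 0, 0, 0]
    - [1, 0.7, 0, 0, 0]
    - [1, 0, -0.6, 0, 0]
    - [1, 0, -0.6, 0, 0]
    - [1, 0, -0.5, 0, 0]
    - [1, 0, 0, 0, 0]

```text
time: 7.18
ee_pos: [0.6405, -0.203, 0.0756]
eef_rot: [0.748, -0.664, 0.006, 0.005]
ft_force: [0.7, 0.8, 0.0]
width: 0.0007
```

```bash
python3 m2.py pics/w6.png
```

```text
0.73 corners px [[171.0, 180.0], [273.0, 175.0], [276.0, 243.0], [174.0, 248.0]]
hook frame rel corner mm [[3.5, -56.8], [6.2, -121.3], [-39.5, -121.4], [-42.3, -53.1]] centre [ 0.6435 -0.1382] [-18.1 -88.2]
t 7.2833 TCP hook mm [ -31.3 -152.7] z 0.07529450140017334 tool yaw rel hook -0.19999239023947624
```

>>> carry_out:
  rows:
    - [1, 0, 0, 0.5, 0]
    - [1, 0, 0, 0.5, 0]
    - [1, 0, 0, 0.43, 0]
    - [1, 0, 0, 0.05, 0]
    - [1, -0.4, 0, 0, 0]
    - [1, -0.2, 0, 0, 0]
    - [1, -0.2, 0, 0, 0]
    - [1, -0.2, 0, 0, 0]

```text
time: 7.95
ee_pos: [0.6318, -0.1746, 0.0308]
eef_rot: [0.747, -0.665, 0.007, 0.006]
ft_force: [-0.5, -3.4, -1.0]
width: 0.0004
```

```bash
python3 m2.py pics/w7.png;python3 -c "
from h import *;print(read_state()['ft_force'])"
```

```text
0.78 corners px [[177.0, 189.0], [304.0, 173.0], [318.0, 284.0], [191.0, 300.0]]
hook frame rel corner mm [[2.9, -52.1], [10.1, -114.1], [-50.0, -120.1], [-58.3, -51.9]] centre [ 0.6373 -0.1353] [-23.8 -84.5]
t 8.05 TCP hook mm [ -33.7 -121.8] z 0.030877908992410073 tool yaw rel hook -0.258767877024181
[-0.28521004  0.10430441 -0.09210278]
```

>>> carry_out:
  rows:
    - [1, -0.25, 0, 0, 0]
    - [1, -0.25, 0, 0, 0]
    - [1, -0.25, 0, 0, 0]

```text
time: 8.3
ee_pos: [0.6292, -0.1535, 0.0312]
eef_rot: [0.746, -0.666, 0.008, 0.007]
ft_force: [-0.1, -3.6, 0.3]
width: 0.0008
```

```bash
python3 m2.py pics/w8.png;python3 -c "
from h import *;print(read_state()['ft_force']);cv2.imwrite('pics/w8s.png',np.hstack([cv2.resize(cv2.imread('pics/w8.png')[:,80:480],(400,400)),cv2.resize(camera('scene')[120:220,290:390],(400,400),interpolation=2)]))"
```

```text
0.74 corners px [[177.0, 189.0], [303.0, 172.0], [318.0, 284.0], [191.0, 300.0]]
hook frame rel corner mm [[3.1, -30.8], [10.4, -92.6], [-49.8, -98.8], [-58.3, -30.8]] centre [ 0.6349 -0.1142] [-23.7 -63.3]
t 8.4 TCP hook mm [-33.6 -99.3] z 0.031208903720602126 tool yaw rel hook -0.30439891688909143
[0.16755495 0.8787175  0.44364826]
```

View pics/w8s.png

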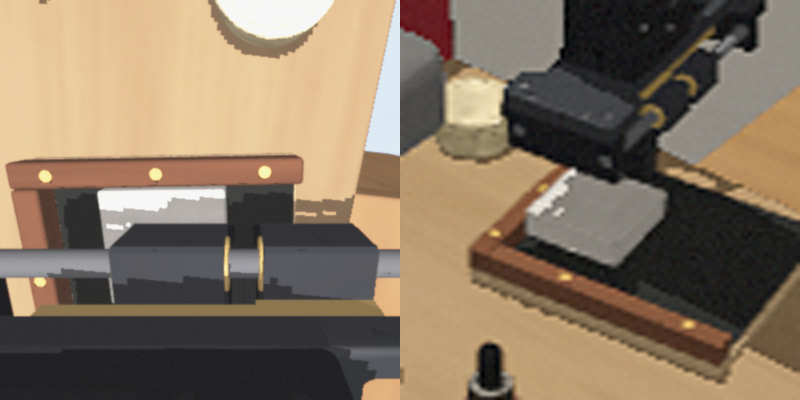

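The block lies flat against the far fence, its left edge about 30 mm short of the left fence (wrist column 178, fence at 132), sliding straight.

>>> carry_out:
  rows:
    - [1, -0.25, 0, 0, 0]
    - [1, -0.25, 0, 0, 0]
    - [1, -0.2, 0, 0, 0]
    - [1, -0.12, 0, 0, 0]
    - [1, -0.08, 0, 0, 0]

```text
time: 8.87
ee_pos: [0.6263, -0.1276, 0.0313]
eef_rot: [0.746, -0.666, 0.009, 0.007]
ft_force: [0.1, -4.8, -0.7]
width: 0.0004
```

```bash
python3 m2.py pics/w9.png
```

```text
0.88 corners px [[175.0, 191.0], [302.0, 172.0], [319.0, 279.0], [192.0, 298.0]]
hook frame rel corner mm [[2.2, -4.0], [11.0, -66.2], [-46.6, -73.4], [-56.6, -5.1]] centre [ 0.6329 -0.0881] [-22.5 -37.2]
t 8.9667 TCP hook mm [-33.8 -75. ] z 0.031193127252654176 tool yaw rel hook -0.5179254978409548
```

>>> carry_out:
  rows:
    - [1, -0.12, 0, 0, 0]
    - [1, -0.12, 0, 0, 0]
    - [1, -0.12, 0, 0, 0]

```text
time: 9.22
ee_pos: [0.6255, -0.121, 0.0314]
eef_rot: [0.745, -0.667, 0.011, 0.009]
ft_force: [3.1, -20.1, -0.1]
width: 0.0002
```

>>> carry_out:
  rows:
    - [1, -0.08, 0, 0, 0]
    - [1, 0.4, 0, 0, 0]
    - [1, 0.1, 0, -0.9, -0.1]
    - [1, 0, 0.3, -0.9, 0]
    - [0.75, 0, 0.9, -0.5, 0]
    - [0.75, 0, 0.9, 0, 0]
    - [0.75, 0, 0, 0, 0]

```text
time: 9.8
ee_pos: [0.5628, -0.1386, 0.1015]
eef_rot: [0.748, -0.663, 0.009, 0.007]
ft_force: [1.3, -0.5, 1.1]
width: 0.0086
```

```bash
python3 m2.py pics/w10.png;python3 -c "
from h import *;cv2.imwrite('pics/w10s.png',np.hstack([cv2.resize(cv2.imread('pics/w10.png')[0:200,100:300],(500,500),interpolation=2),cv2.resize(camera('scene')[140:200,290:350],(300,500),interpolation=2)]))"
```

```text
0.68 corners px [[199.0, 73.0], [295.0, 73.0], [295.0, 166.0], [199.0, 166.0]]
hook frame rel corner mm [[1.1, 0.9], [1.1, -62.2], [-60.8, -60.6], [-60.4, 7.2]] centre [ 0.6246 -0.0806] [-29.8 -28.7]
t 9.9 TCP hook mm [-94.8 -78.4] z 0.10190248119407405 tool yaw rel hook -0.050552275481723315
```

View pics/w10s.png

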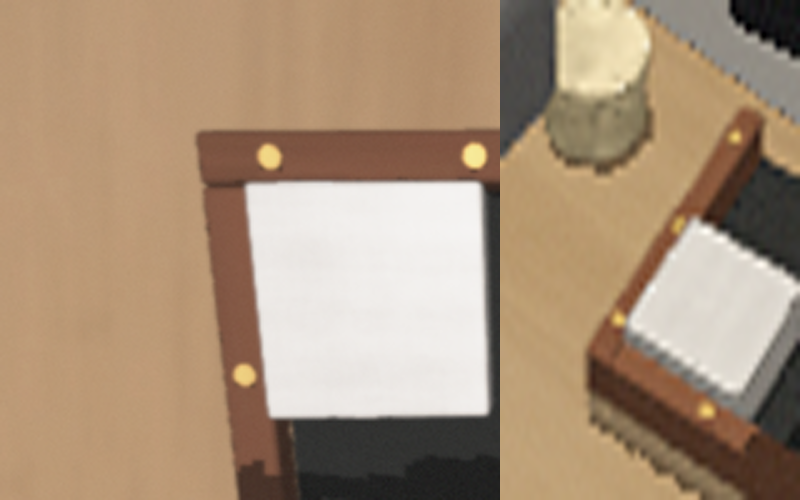

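The block sits in the corner with no visible gap at either fence. A gentle confirming push toward the far fence follows.

>>> carry_out:
  rows:
    - [0.75, -0.6, 0, 0.2, 0]
    - [0.75, -0.6, 0, 0.2, 0]
    - [0.75, 0, 0, 0.7, 0]
    - [0.75, 0, 0, 0.7, 0]
    - [0.75, 0, 0, 0.5, 0]
    - [0.75, 0, 0, 0, 0]
    - [0.75, 0, -0.3, 0, 0]
    - [0.75, 0, -0.2, 0, 0]
    - [0.75, 0, -0.12, 0, 0]

```text
time: 10.7
ee_pos: [0.5829, -0.0952, 0.0271]
eef_rot: [0.75, -0.662, 0.004, 0.008]
ft_force: [-37.1, -2.5, 29.7]
width: 0.0104
```

>>> carry_out:
  rows:
    - [0.75, 0, 0.4, -0.1, 0]
    - [0.75, 0, 0.3, -0.5, 0]
    - [0.75, 0.6, 0.3, -0.9, 0]
    - [0.75, 0.6, 0, -0.9, 0]
    - [0.75, 0.6, 0, -0.5, 0]
    - [0.75, 0, 0, 0, 0]

```text
time: 11.2
ee_pos: [0.5646, -0.151, 0.1237]
eef_rot: [0.751, -0.66, 0.003, 0.007]
ft_force: [-0.3, -1.2, 0.2]
width: 0.011
```

```bash
python3 m2.py pics/w11.png;python3 -c "
from h import *;cv2.imwrite('pics/w11s.png',np.hstack([cv2.resize(cv2.imread('pics/w11.png')[0:200,100:300],(400,400),interpolation=2),cv2.resize(camera('scene')[100:300,240:440],(400,400),interpolation=2)]))"
```

```text
0.64 corners px [[194.0, 76.0], [284.0, 76.0], [284.0, 160.0], [194.0, 160.0]]
hook frame rel corner mm [[0.8, 1.7], [1.3, -63.7], [-60.1, -62.1], [-60.4, 7.8]] centre [ 0.6249 -0.0809] [-29.6 -29.1]
t 11.3 TCP hook mm [-98.4 -87.2] z 0.12081815395910986 tool yaw rel hook 0.5917100902818505
```

View pics/w11s.png

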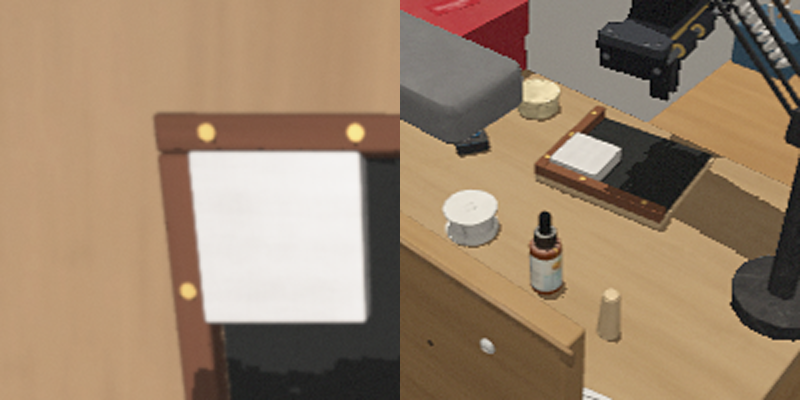

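Run:
```python
from h import *
i,E=cam("wrist");im=cv2.imread("pics/w11.png")
g=cv2.cvtColor(im,6).astype(float)
c=np.array([.6507,-.0485]);y=.122;H=np.array([[np.cos(y),np.sin(y)],[-np.sin(y),np.cos(y)]])
def edge(pts,z,axis):
    W=np.array([H@(toplane(i,E,p,z)[:2]-c)*1e3 for p in pts]);k=np.polyfit(W[:,1-axis],W[:,axis],1);print(np.degrees(np.arctan(k[0])).round(2),"deg, at",W[:,axis].mean().round(1),"res",np.std(W[:,axis]-np.polyval(k,W[:,1-axis])).round(2))
L=[];Rr=[];T=[];Bt=[];F=[]
for r in range(84,156,3):
    row=g[r];d=np.diff(row)
    L.append((185+d[185:215].argmax()+.5,r));Rr.append((270+d[270:295].argmin()+.5,r))
for q in range(205,275,3):
    d=np.diff(g[:,q]);T.append((q,65+d[65:90].argmax()+.5));Bt.append((q,150+d[150:175].argmin()+.5))
hsv=cv2.cvtColor(im,40)
for r in range(90,180,3):
    d=np.diff(g[r]);F.append((178+d[178:198].argmin()+.5 if r<180 else 0,r))
for n,p,a in(("left",L,1),("right",Rr,1),("far",T,0),("near",Bt,0)): print(n);edge(p,.032,a)
print("fence outer top left");edge(F,.026,1)
o=[];d=np.diff(g,axis=0)
for q in range(190,280,3): o.append((q,50+d[50:66,q].argmin()+.5))
print("far fence outer top");edge(o,.026,0)
print(pinpoint("hook_corner","wrist")[:1],toplane(i,E,pinpoint("hook_corner","wrist")[0]["xy"],.012))
```

```text
left
0.58 deg, at 6.0 res 0.21
right
0.71 deg, at -55.1 res 0.23
far
-0.7 deg, at -1.0 res 0.0
near
-0.55 deg, at -61.9 res 0.0
fence outer top left
1.36 deg, at 19.1 res 2.21
far fence outer top
-0.42 deg, at 12.5 res 0.17
[{'xy': [204.1, 77.5], 'conf': 0.96}] [ 0.64950365 -0.04249172  0.012     ]
```

```bash
python3 -c "
from bench import *;print(close_job())"
```

```text
the job is handed in; nothing more can be done
None
```

I pushed the block over with the fingertips, and it fell flat on the rubber. I then slid it to the far fence, along that fence to the left fence, and nudged it once more toward the far fence. The job is handed in, after about 11 s of the 61 s allowed, with the gripper clear of everything.

- **Fit in the corner:** the last wrist picture shows no gap at either fence. The block's edges lie within about 0.3° of the far fence and about 1 mm of both fences. That check is weaker on the left, because the left fence's edge fit scattered by about 2 mm.
- **Disagreements:** positions measured in that last picture sat up to about 6 mm off my earlier estimate of the corner. I put that down to tool tilt and calibration, and judged the fit by distances within that one picture.
- **Force:** the final nudge reached about 37 N level and 30 N upward at the wrist, more than I intended. It was below the 120 N wrist limit.
- **Other things on the desk:** the flux, spool, peg, tin and setter look undisturbed in the last scene picture. I did not recheck the pliers, but the arm never went near them.

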